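# Move the flat battery pack from the stirrer to its charger

### The arm

A 7-joint arm with a two-finger parallel gripper is mounted at the origin on a cart in front of the work surface, level with it; the furniture and walls round the work are solid. World frame = base frame: x ahead of the robot, y to its left, z up, the work surface at z = 0. Lengths are in mm, angles in rad, forces in N, time in s.
With the tool pointing down it reaches from about 400 to 900 mm from the base axis. Payload 5.6 kg.
Tool frame: the origin (TCP) lies between the finger pads; the fingertips stand env.nose_length ahead of it and the grasp point (between the pads) lies 3 mm ahead of it (env.nose_length is the distance from the TCP to the fingertips, in mm); z points along the fingers, x is the direction in which the jaws open and shut, and the axes are right-handed (so a half turn about z gives the same grasp; the last joint's range is limited). The gripper opens to 92 mm and grips with 3 to 60 N. Pads are 20 mm wide; open, the fingers measure 128 mm over their backs; the gripper's body (75 mm by 189 mm) begins 69 mm behind the grasp point.
Start: joints at [-1.32, 0.468, -0.012, 1.603, 0.006, 1.071, -0.056], TCP at [188.275, 622.142, 236.592] pointing down, gripper open.
Joint ranges: [-2.53, 2.53], [-0.31, 2.02], [-1.57, 1.55], [0.28, 2.44], [-1.29, 4.43], [0.15, 1.84], [-2.92, 2.92]. Speed limits (rad/s): [2.57, 2.57, 3.14, 3.14, 3.14, 3.14, 3.14].

### API

Orientations are given as a unit quaternion [w, x, y, z].
In Python, from plant import env gives the robot as it stands.
- The arm moves only by the tool jog_arm, never from a script. Its argument "targets" is text: rows parted by semicolons, each of 7 numbers parted by spaces: the turn, a rotation vector about the tool's x, y, z in units of 5 degrees (1.0 is 5 degrees), then the shift along the tool's x, y, z in mm, then the closure, from 0 (fully open) to 1 (shut). A call has 1 to 20 rows; each row is the pose to reach, as a shift and turn from the pose measured when the call began, along the tool's axes at that moment; what a row does not reach only later rows make up. A row lasts 1/8 s, in which the tool goes at most 62.5 mm and 10.7 degrees, less where a joint would pass 70% of its speed; a pose out of reach is approached as far as the arm can. A call with a gripper value outside its range is refused whole. The fingers move at their own pace and stop on an object; "newtons" is the grip in N (left out, the last holds). Time passes only in rows, so rows that repeat a pose let the fingers close. It gives the time, the measured TCP pose, the force and the opening at its end, in the units of the state.
- env.read_state(): the state, without advancing time (a new reading comes with each control period).
- env.capture(name): name is "side" or "top" or "wrist"; returns a dict with "frame" (420x560x3 uint8, red, green, blue), "depth" (420x560 float32, mm along the optical axis (not along the pixel's ray), 0 where there is no reading), "K" (3x3 intrinsics, pixels), "position" and "attitude" of the camera in the world. Camera axes: x right, y up, looking along -z (the intrinsics and any distortion apply to the point x, -y, -z); pixel columns grow to the right and rows downward; lengths in mm; the calibration is good to about 2 mm. A picture is of the moment at which its call begins.
- env.finish_job(): hands the job in, once; it reports no verdict.
The state is a dict: "clock": time; "qpos": joint angles; "dq": joint speeds; "tau": joint torques, N m; "eef_pos": TCP position; "eef_rot": TCP orientation; "ft_force": force on the tool from outside, world axes, zero at the start; "ft_torque": the same for the moment, N m; "grip_width": finger opening in mm.
Only numpy, scipy, OpenCV 4.12 (cv2) and the standard library are available. Lean on these libraries where they do the work, as an engineer would, in place of code of your own. Each camera call takes 0.05 s, during which the arm holds its last target. There are 200 camera calls.

### The job

The magnetic stirrer's blue battery pack is flat: squeeze its red snap tab in, lift the pack straight up out of the stirrer while the tab is held in, and put it into the grey charging cradle, tab at the cradle's front as in the stirrer. Press it fully home against the sprung contacts so that the tab springs back out and latches, and let go. Be gentle: squeeze the pack with less than 25 N a finger, never pull, push or wrench it against stirrer or cradle with more than about 25 N, and leave the bottle, timer and well plate where they are.

Things in the scene. Friction and masses are not known exactly. Their poses are not given: they have to be found in the camera images.
- pack: Loose blue battery pack, 44 (x) x 56 (y) x 90 (z) mm, 0.24 kg (varies 30 percent), standing 40 mm deep in the stirrer's bay. Origin: centre of its underside; z up, red snap tab on its -x side. Its lowest 5 mm are 2 mm narrower all round. Squeeze it across x: one finger on the tab, one on the flat blue +x face 22 mm from the axis. Latched, it can be lifted by less than 1 mm.
- squeeze_point (a point): Point on the pack to squeeze about: 67 mm above its underside, midway between the +x face and the fully pressed tab face (pack x = -0.3 mm, y = 0); 23 mm below the pack's top, 27 mm above the bay's rim when seated. Same axes as pack.
- tab_face (a point): Centre of the red tab's ribbed push face, 22 mm wide (y), spanning 50 to 84 mm above the pack's underside; moves with the tab. At pack x = -29 mm when out, -22.5 mm when fully in, so the width to squeeze is 51 mm out and 44.5 mm in.
- tab (a joint): Travel of the red tab into the pack (pack +x), m: 0 = out (latched), 0.0065 = fully in. Its spring resists with 6 N at first, 14 N at the stop. Its barb (top 24 mm above the pack's underside, sloped below) sits under a lip in the bay's front wall, overlap 4 mm when the pack is centred; with 1.2 mm side play each way the barb is free once the tab is in by 5.2 mm.
- stirrer: Fixed white magnetic stirrer, steel plate at the back; battery bay block 86 x 92 x 50 mm in front, plate part behind it (x = 43 to 138 mm, 57 mm high). Origin on the bench under the bay's centre; z up, -x the front. The bay: a well 46.4 (x) x 58.4 (y) mm, floor at 10 mm, rim at 50 mm, mouth flared 4 mm over the top 6 mm, latch lip in the -x wall. The pack sits in it with the same axes.
- charger: Fixed grey charging cradle, shell 98 x 104 x 38 mm; origin on the bench under the bay's centre, z up, -x the front (green lamp). In it a silver-white bay insert with black mouth: same well, flare and front lip as the stirrer, rim 50 to 62 mm above the bench: its height is set differently each time (0 to 12 mm up, not reported; it does not move in use), so find home by feel. The pack enters with the same axes.
- contacts (a joint): Travel of the sprung contact pad in the insert's floor, m: 0 = up, 0.005 = bottomed. It pushes up with 3 N at first, 6 N at 2.2 mm and 10.5 N at 5 mm. At 0 its top is 37 mm below the insert's rim (13 to 25 mm above the bench). From 2.2 mm on, the tab can spring out under the lip; a latched pack is held down at about 2 mm. Without the latch the pad lifts the pack again.
- brown_bottle: Small brown reagent bottle, 48 mm across, 90 mm high, loose bystander between the two places. Origin: centre of its underside.
- bench_timer: Small white timer, 65 x 70 x 18 mm, loose bystander near the front. Origin: centre of its underside.
- well_plate: Clear well plate, 85 x 128 x 14 mm, loose bystander at the right. Origin: centre of its underside.

How it is judged:
By the outcome, as a careful person would: the job done as asked, in the order asked, and still so for the second after the job is handed in, with the robot touching nothing.
It also fails if it takes over 45 s, if anything falls off the work surface, if the arm or the gripper's body presses on something with over 40 N, if the wrist force passes 120 N, or if a joint passes its speed limit or range.

## Working session

There is one attempt and no reset: what is moved stays moved. The work goes in short steps, Python scripts to look and compute and a tool call to move; the robot and the scene stay as the last step left them, time stands still between calls to the robot, and variables do not carry over. Pictures are saved under pics/ and viewed, and the job is handed in when it is done.

Besides the shell and the picture viewer there is one more tool, called after ">>>" by a JSON object that holds its "op" and its "data". jog_arm: Moves the arm, as the interface text tells. Its arguments: {"type":"object","properties":{"targets":{"type":"string"},"newtons":{"type":"number"}},"required":["targets"]}

```bash
ls; mkdir -p pics; python3 - <<'E'
from plant import env
import cv2,numpy as np,pickle
s=env.read_state();print(s,env.nose_length)
for n in ("side","top","wrist"):
    c=env.capture(n);pickle.dump(c,open(f'{n}0.pkl','wb'))
    cv2.imwrite(f'pics/{n}0.png',c['frame'][:,:,::-1]);print(n,c['K'].tolist(),c['position'],c['attitude'],[k for k in c])
E
```

```text
pics
{'clock': 0.0, 'qpos': array([-1.31998629,  0.46840679, -0.0116173 ,  1.60363642,  0.00599679,
        1.07141893, -0.05628336]), 'dq': array([-2.36184764e-04,  4.18539143e-05,  8.60266686e-04,  9.52898273e-04,
        1.70072613e-03,  2.10773972e-03, -1.32056973e-04]), 'tau': array([-1.89912436e-05, -5.20574391e+01, -1.22038327e-02, -2.43755382e+01,
       -5.66178665e-02,  1.72464381e-02,  1.55565367e-04]), 'eef_pos': array([188.13401735, 621.58958068, 235.61582424]), 'eef_rot': array([ 5.92866596e-04,  8.03005084e-01,  5.95971471e-01, -7.00109500e-04]), 'ft_force': array([-1.36641786, -0.36310517,  0.28630579]), 'ft_torque': array([-0.00346633, -0.02395262, -0.02037984]), 'grip_width': 91.56685599054344} 22.0
side [[542.4938856076318, 0.0, 285.24480241487373], [0.0, 542.4938856076318, 211.9429348958791], [0.0, 0.0, 1.0]] [  246.95044075 -1053.50490908   942.30824377] [ 0.90204187  0.40643611 -0.05547072 -0.13436199] ['frame', 'depth', 'K', 'position', 'attitude']
top [[404.58015908064436, 0.0, 277.64831678254615], [0.0, 404.58015908064436, 208.34472665787885], [0.0, 0.0, 1.0]] [ 390.42548944 -115.34123237 1140.6855846 ] [ 0.70955035  0.03881584 -0.04122506 -0.70237606] ['frame', 'depth', 'K', 'position', 'attitude']
wrist [[355.36732960304295, 0.0, 278.10415223537717], [0.0, 355.36732960304295, 208.36644802354962], [0.0, 0.0, 1.0]] [112.96865415 644.31087981 384.78080819] [ 0.79495825 -0.11160531 -0.08254361  0.59056937] ['frame', 'depth', 'K', 'position', 'attitude']
```

View pics/side0.png

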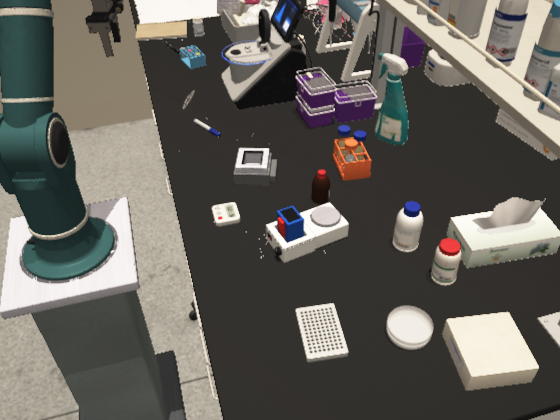

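View pics/top0.png

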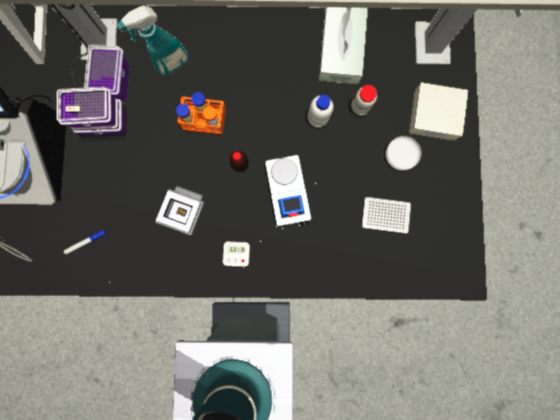

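The top view shows the stirrer at about (288,190) with the blue pack at (291,206), the charger at (180,211), the bottle at (239,160), the timer at (236,254) and the well plate at (387,215). I'll take enlarged crops next.

```bash
cat > h.py <<'E'
import numpy as np,cv2,pickle
from scipy.spatial.transform import Rotation as R
def rot(q): return R.from_quat([q[1],q[2],q[3],q[0]])
def pts(c):
    d=c['depth'];v,u=np.mgrid[:d.shape[0],:d.shape[1]];K=c['K']
    P=np.stack([(u-K[0,2])/K[0,0]*d,-(v-K[1,2])/K[1,1]*d,-d],-1)
    return rot(c['attitude']).apply(P.reshape(-1,3)).reshape(P.shape)+c['position']
def ray(c,u,v,z):
    "world point of pixel on plane z"
    K=c['K'];r=rot(c['attitude']).apply([(u-K[0,2])/K[0,0],-(v-K[1,2])/K[1,1],-1])
    p=np.array(c['position']);return p+r*(z-p[2])/r[2]
def proj(c,P):
    q=rot(c['attitude']).inv().apply(np.array(P)-c['position']);K=c['K']
    return K[0,0]*q[...,0]/-q[...,2]+K[0,2],-K[1,1]*q[...,1]/-q[...,2]+K[1,2]
def crop(c,u0,v0,u1,v1,f,name):
    cv2.imwrite(name,cv2.resize(c['frame'][v0:v1,u0:u1,::-1],None,fx=f,fy=f,interpolation=cv2.INTER_CUBIC))
E
python3 - <<'E'
from h import *
c=pickle.load(open('top0.pkl','rb'));crop(c,150,140,330,270,4,'pics/t1.png')
W=pts(c)
for n,(u,v) in dict(packtop=(291,207),rim=(180,212),shell=(165,215),bottle=(239,160),timer=(236,254),plate=(284,172),stir=(279,222)).items(): print(n,W[v,u].round(1))
m=(W[...,2]>85)&(W[...,2]<110)
f=c['frame'].astype(int)
for n,b in dict(pack=(270,190,312,226),).items():
    s=np.zeros(m.shape,bool);s[b[1]:b[3],b[0]:b[2]]=1;s&=(f[...,2]>f[...,0]+60)&(W[...,2]>85)
    q=W[s];print(len(q),q.mean(0),cv2.minAreaRect(q[:,:2].astype(np.float32)))
def rect(b,z0,z1):
    s=np.zeros(m.shape,bool);s[b[1]:b[3],b[0]:b[2]]=1;s&=(W[...,2]>z0)&(W[...,2]<z1)
    q=W[s];print(len(q),q.mean(0),cv2.minAreaRect(q[:,:2].astype(np.float32)))
rect((255,145,320,235),40,75);rect((150,180,212,240),28,75);rect((150,180,212,240),43,75)
E
```

```text
packtop [ 512.6 -152.8  100.9]
rim [504.7 152.8  21.2]
shell [493.  185.6  51.9]
bottle [640.5 -13.6  78.2]
timer [390.3  -5.   18.3]
plate [ 613.  -134.7   59.4]
stir [ 477.4 -122.5   50.1]
201 [ 518.34792019 -152.93155328  105.39615469] ((467.0679016113281, -150.94204711914062), (61.61758804321289, 157.3824005126953), 86.46599578857422)
1787 [ 573.95088342 -141.99074999   52.44426488] ((561.3606567382812, -145.4196319580078), (190.27789306640625, 92.10076141357422), 11.287260055541992)
1094 [503.37670386 146.01934309  50.50394237] ((510.3393859863281, 149.1459197998047), (105.73406982421875, 113.31758117675781), 71.13445281982422)
768 [503.01983472 150.43485929  56.48086663] ((503.5123291015625, 148.7926025390625), (96.99010467529297, 92.10784912109375), 70.8591537475586)
```

View pics/t1.png

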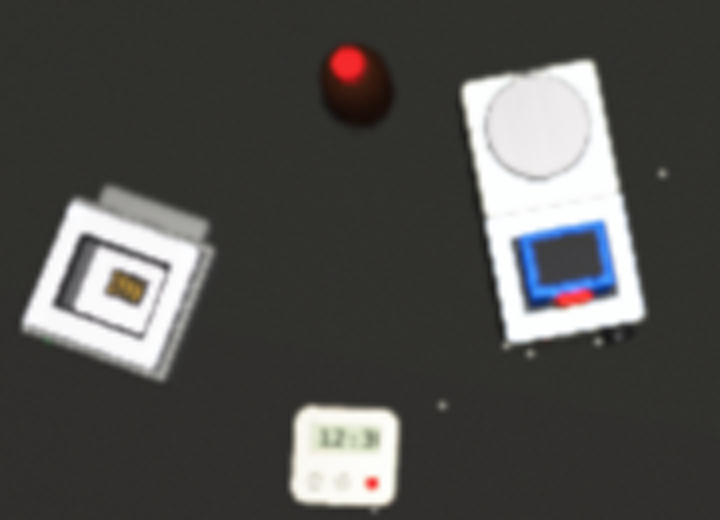

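```bash
python3 - <<'E'
from h import *
c=pickle.load(open('side0.pkl','rb'));crop(c,200,130,360,265,5,'pics/s1.png')
print(rot(np.array([5.9e-4,.803,.596,-7e-4])).as_matrix().round(3))
from plant import env
w=pickle.load(open('wrist0.pkl','rb'));s=env.read_state()
T=rot(s['eef_rot']);print('cam in tool',T.inv().apply(w['position']-s['eef_pos']),(T.inv()*rot(w['attitude'])).as_matrix().round(3))
E
```

```text
[[ 0.29   0.957 -0.   ]
 [ 0.957 -0.29  -0.002]
 [-0.002  0.    -1.   ]]
cam in tool [  -0.39320036  -78.47954446 -148.8888741 ] [[ 1.    -0.001 -0.001]
 [-0.001 -0.961 -0.275]
 [-0.001  0.275 -0.961]]
```

View pics/s1.png

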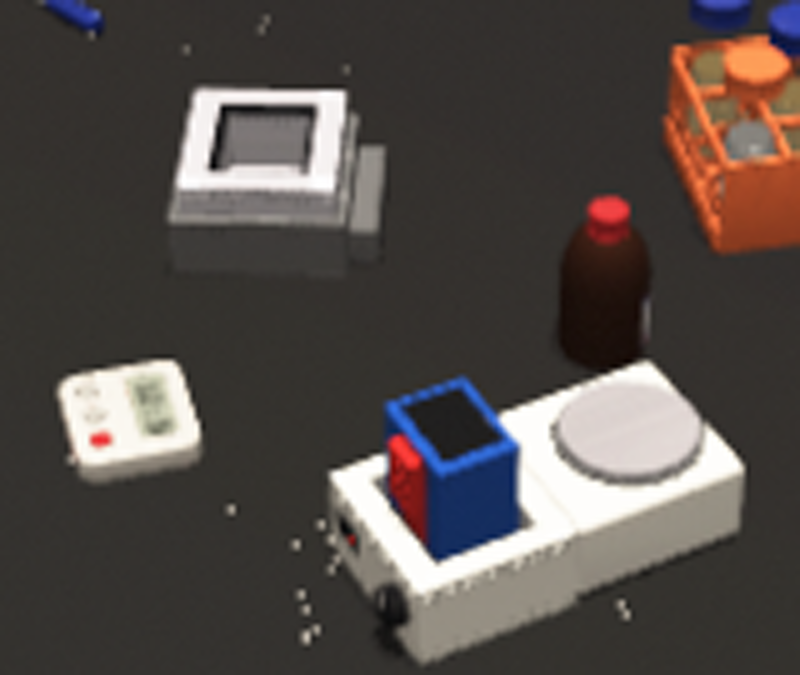

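The side view shows the red tab facing the robot at crop (407,485), so the stirrer's yaw is about +10.5°. The charger's rear block is at crop (368,190), which gives its yaw as about -19°. I'll move over the pack for a closer wrist view.

>>> {"op": "jog_arm", "data": {"targets": "0 0 6 -260 321 -64 0;0 0 6 -260 321 -64 0;0 0 6 -260 321 -64 0;0 0 6 -260 321 -64 0;0 0 6 -260 321 -64 0;0 0 6 -260 321 -64 0;0 0 6 -260 321 -64 0;0 0 12.5 -606 525 -64 0;0 0 12.5 -606 525 -64 0;0 0 12.5 -606 525 -64 0;0 0 12.5 -606 525 -64 0;0 0 12.5 -606 525 -64 0;0 0 12.5 -606 525 -64 0;0 0 12.5 -606 525 -64 0;0 0 12.5 -606 525 -64 0;0 0 12.5 -606 525 -64 0", "newtons": 20}}

```text
clock: 2.15
eef_pos: [514.9, -108.9, 300.4]
eef_rot: [0.0, 0.996, 0.094, -0.001]
ft_force: [1.0, 0.5, 1.1]
grip_width: 92.0
```

```bash
python3 - <<'E'
from h import *
from plant import env
s=env.read_state();print(s['eef_pos'],s['eef_rot'],s['ft_force'],s['clock'])
c=env.capture('wrist');pickle.dump(c,open('w1.pkl','wb'));crop(c,0,0,560,420,1.4,'pics/w1.png')
E
```

```text
[ 514.93477053 -108.90820534  300.38660185] [ 2.29979435e-04  9.95605944e-01  9.36397601e-02 -5.88988338e-04] [0.96154901 0.4598908  1.0874126 ] 2.15
```

View pics/w1.png

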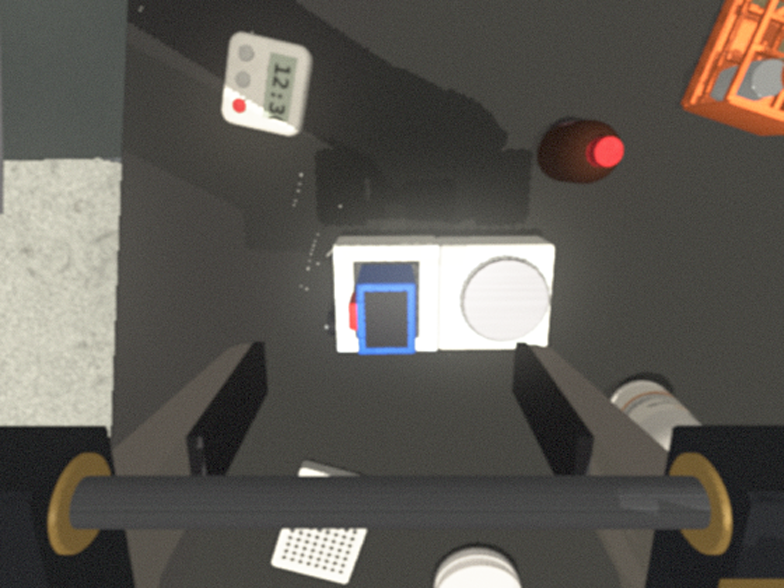

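```bash
cat >> h.py <<'E'
def rect(c,b,z0,z1,cond=None):
    W=pts(c);f=c['frame'].astype(int);s=np.zeros(W.shape[:2],bool);s[b[1]:b[3],b[0]:b[2]]=1
    s&=(W[...,2]>z0)&(W[...,2]<z1)
    if cond is not None:s&=cond(f)
    q=W[s];q2=q[:,:2].astype(np.float32);(cx,cy),(w,h),a=cv2.minAreaRect(q2)
    print(len(q),'zmed',np.median(q[:,2]).round(1),'c',round(cx,1),round(cy,1),'wh',round(w,1),round(h,1),'a',round(a,2));return s,W
E
python3 - <<'E'
from h import *
c=pickle.load(open('w1.pkl','rb'))
rect(c,(245,180,310,256),92,106)
rect(c,(230,160,400,256),40,62)
rect(c,(230,160,312,256),40,53)
crop(c,225,160,325,260,6,'pics/w1c.png')
f=c['frame'].astype(int)
E
```

```text
2349 zmed 101.2 c 516.5 -151.8 wh 51.0 55.8 a 11.27
8992 zmed 51.4 c 562.6 -142.9 wh 188.8 92.6 a 11.27
2831 zmed 50.7 c 515.3 -152.5 wh 92.2 92.3 a 11.37
```

View pics/w1c.png

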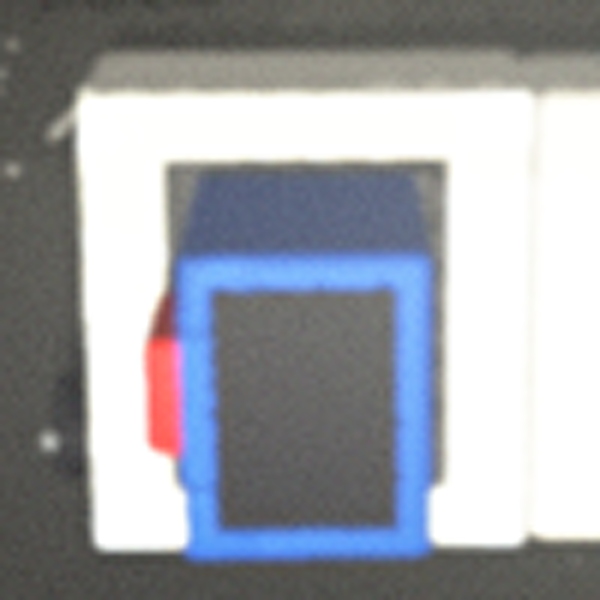

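The crop shows the pack's top corners at about (177,255), (433,253), (430,558) and (188,560). The red tab is at the left, around (163,395), and is out.

```bash
python3 - <<'E'
from h import *
c=pickle.load(open('w1.pkl','rb'))
P=[ray(c,225+u/6-.4,160+v/6-.4,100) for u,v in [(177,255),(433,253),(430,558),(188,560)]]
P=np.array(P)[:,:2];print(P.round(1),P.mean(0),[np.linalg.norm(P[i]-P[i-1]).round(1) for i in range(4)])
for a,b in((0,1),(3,2),(3,0),(2,1)):d=P[b]-P[a];print(np.degrees(np.arctan2(d[1],d[0])))
# well outline on z=50: inner back-left corners
for u,v in [(165,160),(447,160),(80,92),(528,92),(95,550)]:print(ray(c,225+u/6-.4,160+v/6-.4,50).round(1))
E
```

```text
[[ 492.9 -128.6]
 [ 535.4 -120.1]
 [ 546.1 -174.8]
 [ 504.2 -183.2]] [ 519.66637926 -151.69593462] [np.float64(55.8), np.float64(43.4), np.float64(55.7), np.float64(42.8)]
11.255835834746584
11.302551500301991
101.73164797498167
101.0731064903627
[ 486.5 -124.2   50. ]
[ 539.5 -114.1   50. ]
[ 468.5 -114.2   50. ]
[551.9 -98.3  50. ]
[ 486.1 -206.1   50. ]
```

>>> {"op": "jog_arm", "data": {"targets": "0 0 -0.1 -3.8 43 60 0.3;0 0 -0.1 -3.8 43 115 0.3;0 0 -0.1 -3.8 43 155 0.3;0 0 -0.1 -3.8 43 165 0.3;0 0 -0.1 -3.8 43 165 0.3", "newtons": 15}}

```text
clock: 2.82
eef_pos: [519.7, -150.7, 136.0]
eef_rot: [0.0, 0.995, 0.099, -0.0]
ft_force: [-0.4, -0.8, 0.5]
grip_width: 64.5
```

```bash
python3 - <<'E'
from h import *
from plant import env
s=env.read_state();print(s['eef_pos'],s['eef_rot'],s['ft_force'],s['clock'],s['grip_width'])
c=env.capture('wrist');pickle.dump(c,open('w2.pkl','wb'));crop(c,100,100,460,370,2.2,'pics/w2.png')
E
```

```text
[ 519.70847462 -150.71732623  136.00121188] [ 1.03854423e-04  9.95067385e-01  9.92007375e-02 -3.19601123e-04] [-0.3570467  -0.77429512  0.47666702] 2.825 64.51839386678789
```

View pics/w2.png

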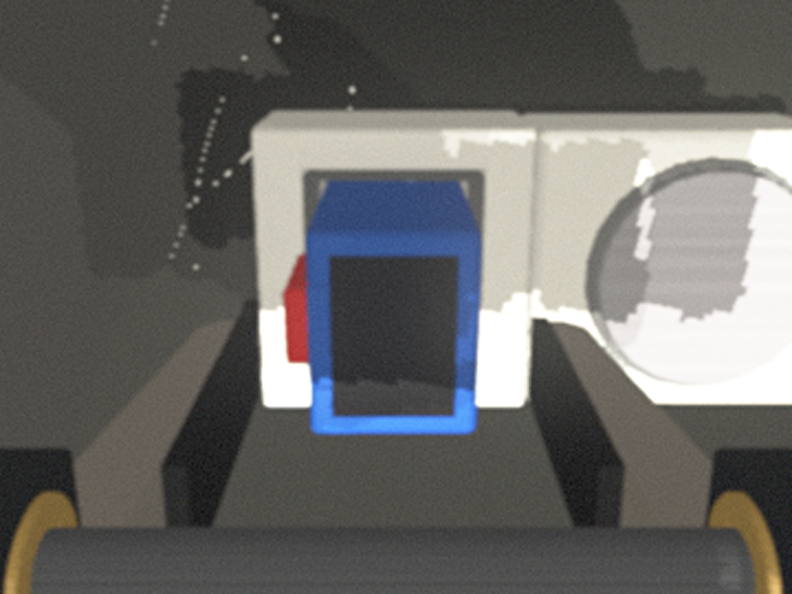

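```bash
python3 - <<'E'
from h import *
from plant import env
c=pickle.load(open('w2.pkl','rb'));s=env.read_state();T=rot(s['eef_rot'])
P=np.array([ray(c,100+u/2.2-.3,100+v/2.2-.3,100) for u,v in [(305,232),(481,232),(474,433),(312,433)]])
print(P.round(1),P.mean(0),T.inv().apply(P-s['eef_pos']).round(1),T.inv().apply(P.mean(0)-s['eef_pos']).round(1))
print([np.linalg.norm(P[i]-P[i-1]).round(1) for i in range(4)],s['eef_pos'])
E
```

```text
[[ 492.4 -128.9  100. ]
 [ 534.8 -120.4  100. ]
 [ 545.6 -174.5  100. ]
 [ 503.5 -183.   100. ]] [ 519.07987423 -151.70989723  100.        ] [[-23.  -27.2  36.8]
 [ 20.2 -27.3  36.9]
 [ 20.1  27.9  36.9]
 [-22.8  27.9  36.9]] [-1.4  0.3 36.9]
[np.float64(55.2), np.float64(43.2), np.float64(55.2), np.float64(42.9)] [ 520.30942566 -151.10114063  136.86187199]
```

>>> {"op": "jog_arm", "data": {"targets": "0 0 0 -0.8 0 25 0.31;0 0 0 -0.8 0 45 0.31;0 0 0 -0.8 0 54 0.31;0 0 0 -0.8 0 54 0.31"}}

```text
clock: 3.38
eef_pos: [519.5, -151.3, 82.7]
eef_rot: [0.0, 0.995, 0.099, 0.0]
ft_force: [-0.5, -0.6, 0.2]
grip_width: 63.5
```

```bash
python3 - <<'E'
from h import *
from plant import env
s=env.read_state();print(s['eef_pos'],s['eef_rot'],s['ft_force'],s['clock'],s['grip_width'])
c=env.capture('side');pickle.dump(c,open('s2.pkl','wb'));crop(c,240,150,370,265,6,'pics/s2.png')
c=env.capture('wrist');crop(c,100,100,460,370,2,'pics/w3.png')
E
```

```text
[ 519.53418837 -151.32235031   82.74759486] [2.69107436e-04 9.95087632e-01 9.89969429e-02 3.71507000e-04] [-0.49438447 -0.60031613  0.23930996] 3.375 63.45998934249771
```

View pics/s2.png

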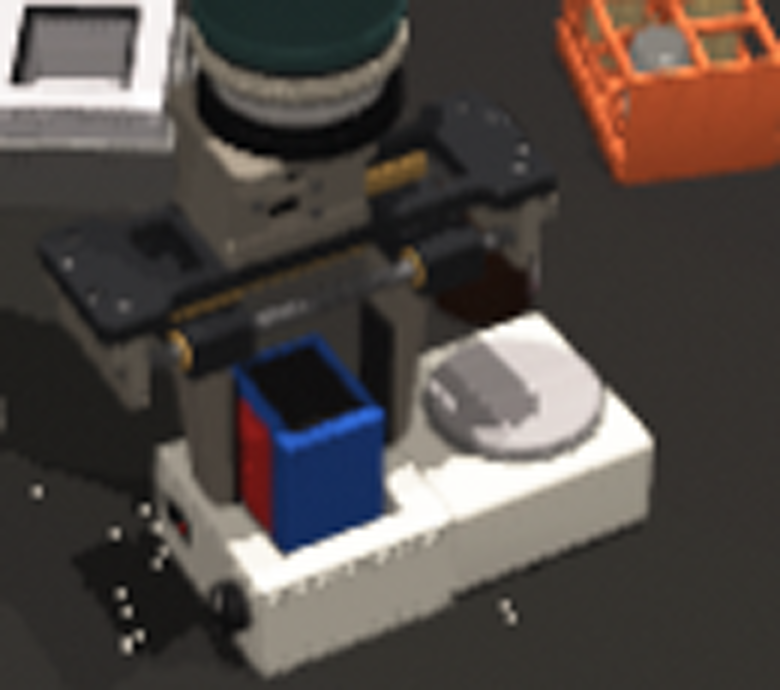

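View pics/w3.png

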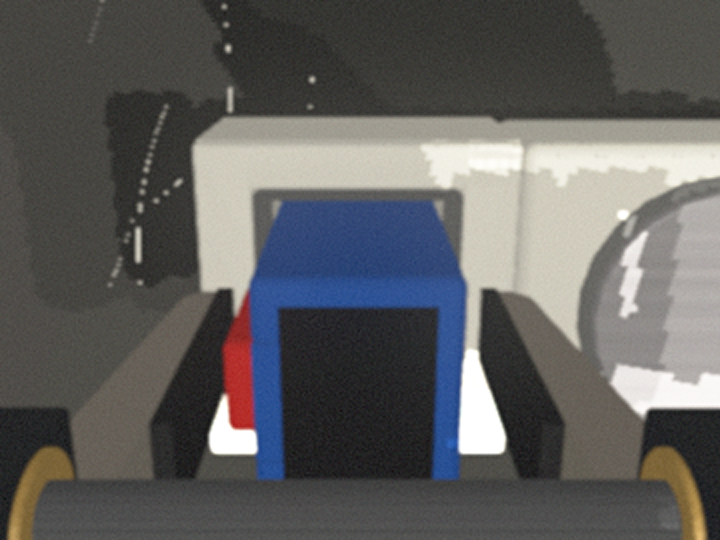

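The side view shows the fingers straddling the pack. The wrist view shows the pack centred between the pads: pack at u≈358, pads at u≈357. I'll squeeze now.

>>> {"op": "jog_arm", "data": {"targets": "0 0 0 0 0 0 0.44;0 0 0 0 0 0 0.5;0 0 0 0 0 0 0.55;0 0 0 0 0 0 0.55;0 0 0 0 0 0 0.55", "newtons": 19}}

```text
clock: 4.1
eef_pos: [520.6, -151.7, 83.8]
eef_rot: [0.001, 0.995, 0.099, 0.002]
ft_force: [-0.3, -1.1, 3.8]
grip_width: 44.2
```

>>> {"op": "jog_arm", "data": {"targets": "0 0 0 0 0 -1 0.55;0 0 0 0 0 -2.5 0.55;0 0 0 0 0 -4 0.55;0 0 0 0 0 -4 0.55"}}

```text
clock: 4.6
eef_pos: [520.5, -151.6, 87.8]
eef_rot: [0.001, 0.995, 0.099, 0.002]
ft_force: [0.4, -0.1, -2.6]
grip_width: 43.7
```

>>> {"op": "jog_arm", "data": {"targets": "0 0 0 0 0 -8 0.55;0 0 0 0 0 -16 0.55;0 0 0 0 0 -26 0.55;0 0 0 0 0 -36 0.55;0 0 0 0 0 -46 0.55;0 0 0 0 0 -75 0.55;0 0 0 0 0 -115 0.55;0 0 0 0 0 -150 0.55;0 0 0.5 -2 -20 -165 0.55;0 0 1.5 -4 -60 -172 0.55;0 0 3 -6 -105 -172 0.55;0 0 4.5 -7 -150 -172 0.55;0 0 5.5 -7 -190 -172 0.55;0 0 6 -7 -212 -172 0.55;0 0 6 -7 -212 -172 0.55;0 0 6 -7 -212 -172 0.55"}}

```text
clock: 6.6
eef_pos: [471.5, 53.9, 259.7]
eef_rot: [0.0, 0.987, -0.162, 0.002]
ft_force: [-0.6, -0.1, -1.2]
grip_width: 43.8
```

```bash
python3 - <<'E'
from h import *
from plant import env
s=env.read_state();print(s['eef_pos'],s['eef_rot'],s['ft_force'],s['clock'],s['grip_width'])
c=env.capture('wrist');pickle.dump(c,open('w4.pkl','wb'));crop(c,0,0,560,420,1.4,'pics/w4.png')
c=env.capture('side');pickle.dump(c,open('s4.pkl','wb'));crop(c,180,60,380,260,3,'pics/s4.png')
E
```

```text
[471.47588695  53.89211787 259.67796352] [ 3.06407099e-04  9.86750833e-01 -1.62232494e-01  1.82118595e-03] [-0.58777386 -0.12340677 -1.23760529] 6.6 43.788791174096815
```

View pics/w4.png

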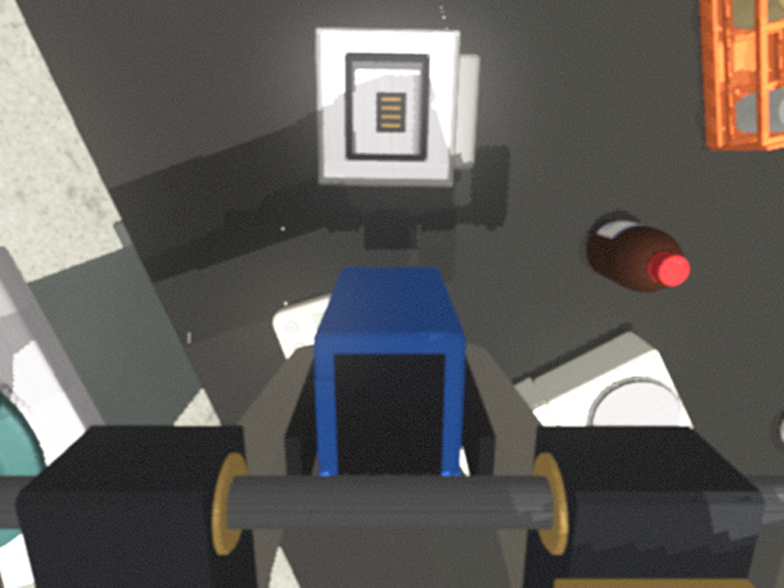

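View pics/s4.png

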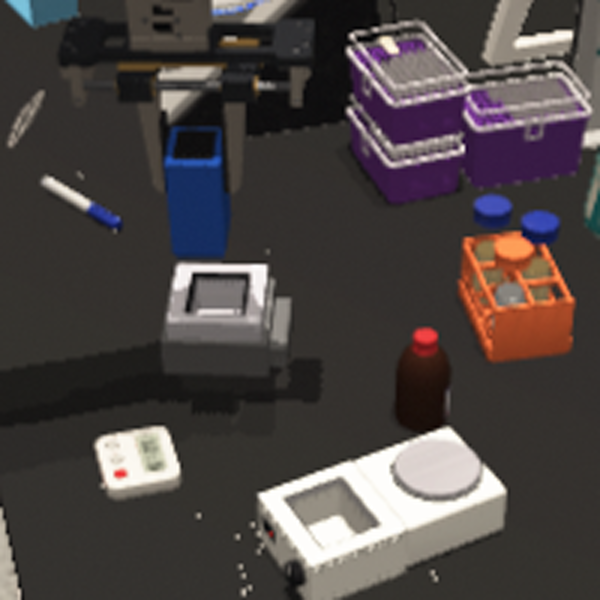

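```bash
python3 - <<'E'
from h import *
c=pickle.load(open('w4.pkl','rb'));crop(c,215,10,355,145,5.5,'pics/w4c.png')
s,W=rect(c,(215,10,355,140),47,75)
s,W=rect(c,(215,10,355,140),30,75)
for v in (25,50,75,100,125):print([int(x) for x in W[v,220:345:6,2]])
E
```

```text
6553 zmed 57.9 c 503.1 153.3 wh 92.3 86.0 a 70.5
8341 zmed 57.5 c 503.0 153.3 wh 104.3 98.4 a 70.58
[0, 38, 57, 57, 57, 57, 57, 58, 58, 58, 57, 58, 58, 58, 58, 58, 58, 58, 38, 2, 1]
[0, 38, 58, 58, 58, 54, 15, 16, 16, 17, 16, 16, 17, 17, 55, 58, 57, 58, 26, 27, 26]
[1, 408, 56, 57, 59, 52, 16, 14, 16, 20, 19, 20, 15, 15, 55, 56, 57, 58, 27, 27, 25]
[1, 0, 56, 58, 58, 55, 16, 16, 15, 15, 16, 17, 14, 16, 56, 57, 58, 39, 26, 26, 1]
[1, 1, 57, 58, 57, 57, 57, 58, 57, 58, 58, 57, 55, 57, 58, 57, 58, 38, 2, 1, 1]
```

View pics/w4c.png

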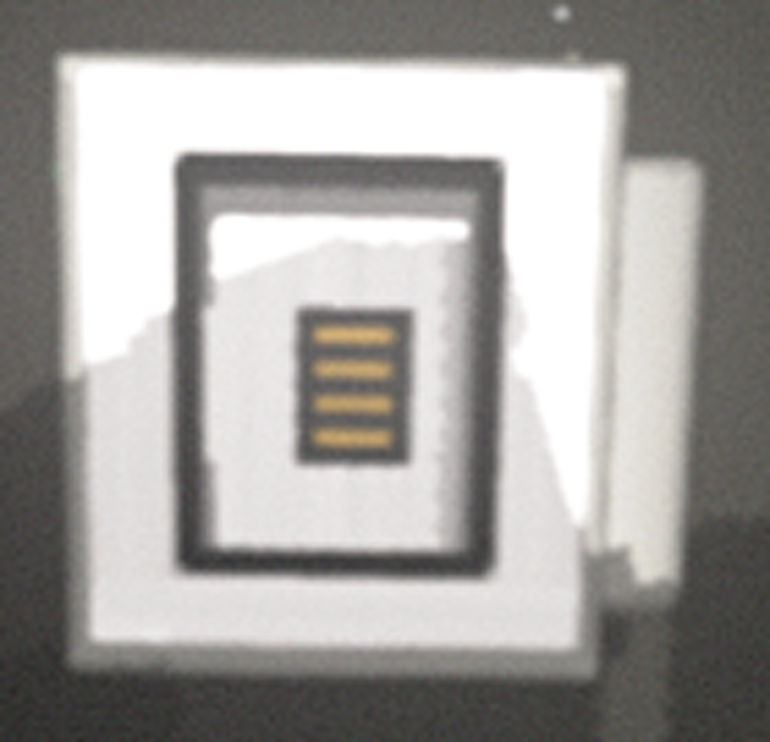

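```bash
python3 - <<'E'
from h import *
from plant import env
c=pickle.load(open('w4.pkl','rb'));s=env.read_state();T=rot(s['eef_rot']);print(s['eef_pos'],s['eef_rot'])
P=np.array([ray(c,215+u/5.5-.4,10+v/5.5-.4,57.7) for u,v in [(177,155),(503,160),(495,575),(180,573)]])
print(P.round(1),P.mean(0),[np.linalg.norm(P[i]-P[i-1]).round(1) for i in range(4)])
for a,b in((0,1),(3,2),(3,0),(2,1)):d=P[b]-P[a];print(np.degrees(np.arctan2(d[1],d[0])).round(2))
print('tool yaw',T.as_euler('zyx',degrees=True), T.apply([1,0,0]))
print('centre in tool',T.inv().apply(P.mean(0)-s['eef_pos']))
crop(c,210,180,350,345,4.5,'pics/w4p.png')
W=pts(c);print(W[240:330:15,250:310:10,2].round(0))
E
```

```text
[471.55177443  53.61260575 259.57076111] [ 3.09632757e-04  9.86646959e-01 -1.62863674e-01  1.76218240e-03]
[[488.5 193.3  57.7]
 [539.1 175.5  57.7]
 [518.  113.   57.7]
 [466.3 130.7  57.7]] [502.9906225  153.12605506  57.7       ] [np.float64(66.4), np.float64(53.6), np.float64(66.0), np.float64(54.7)]
-19.38
-18.98
70.45
71.4
tool yaw [ 18.74645163   0.19345659 179.93210482] [ 0.94694464 -0.32137681  0.00357816]
centre in tool [  -2.93279176 -104.34558158  201.85769812]
[[278. 277. 276. 277. 277. 275.]
 [277. 277. 278. 278. 278. 278.]
 [277. 277. 277. 279. 277. 277.]
 [277. 277. 276. 278. 277. 279.]
 [277. 277. 278. 279. 277. 278.]
 [277. 277. 277. 277. 277. 278.]]
```

View pics/w4p.png

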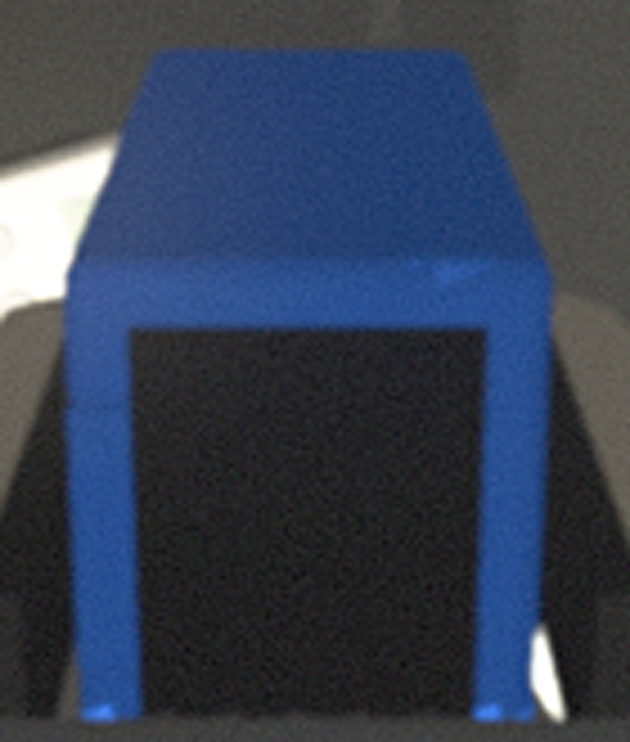

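```bash
python3 - <<'E'
from h import *
from plant import env
c=pickle.load(open('w4.pkl','rb'));s=env.read_state();T=rot(s['eef_rot'])
for z,l in ((277,[(68,270),(548,265)]),(189,[(155,52),(465,50)])):
    P=np.array([ray(c,210+u/4.5-.4,180+v/4.5-.4,z) for u,v in l]);d=P[1]-P[0]
    print(P.round(1),np.linalg.norm(d),np.degrees(np.arctan2(d[1],d[0])),T.inv().apply(P-s['eef_pos']).round(1))
W=pts(c);f=c['frame'].astype(int)
m=(abs(W[...,2]-277)<5);m[:225]=0
q=(W[m]).astype(np.float32);print(cv2.minAreaRect(q[:,:2]))
E
```

```text
[[459.   86.3 277. ]
 [499.1  73.2 277. ]] 42.13608454180864 -18.08622527561153 [[-22.3 -26.9 -17.5]
 [ 19.8 -27.4 -17.4]]
[[458.7  85.6 189. ]
 [500.1  71.9 189. ]] 43.6711732021625 -18.304402533248997 [[-22.7 -26.1  70.5]
 [ 21.  -26.5  70.6]]Traceback (most recent call last):
  File "<stdin>", line 9, in <module>
cv2.error: OpenCV(4.12.0) /io/opencv/modules/imgproc/src/convhull.cpp:143: error: (-215:Assertion failed) total >= 0 && (depth == CV_32F || depth == CV_32S) in function 'convexHull'
```

>>> {"op": "jog_arm", "data": {"targets": "0 0 0.1 -1 -40 20 0.55;0 0 0.1 -1.9 -80 50 0.55;0 0 0.1 -1.9 -105 80 0.55;0 0 0.1 -1.9 -105 105 0.55;0 0 0.1 -1.9 -105 112 0.55;0 0 0.1 -1.9 -105 112 0.55"}}

```text
clock: 7.45
eef_pos: [504.2, 152.5, 147.7]
eef_rot: [0.001, 0.986, -0.168, 0.002]
ft_force: [0.1, 0.3, -2.3]
grip_width: 44.3
```

```bash
python3 - <<'E'
from h import *
from plant import env
s=env.read_state();print(s['eef_pos'],s['eef_rot'],s['ft_force'],s['clock'],s['grip_width'])
c=env.capture('wrist');pickle.dump(c,open('w5.pkl','wb'));crop(c,180,100,380,340,2.5,'pics/w5.png')
c=env.capture('side');pickle.dump(c,open('s5.pkl','wb'));crop(c,210,90,310,200,5.4,'pics/s5.png')
E
```

```text
[504.22442337 152.45517644 147.72366272] [ 5.63946864e-04  9.85785317e-01 -1.67999631e-01  1.76478238e-03] [ 0.13326197  0.30628012 -2.27395298] 7.45 44.25902622322207
```

View pics/w5.png

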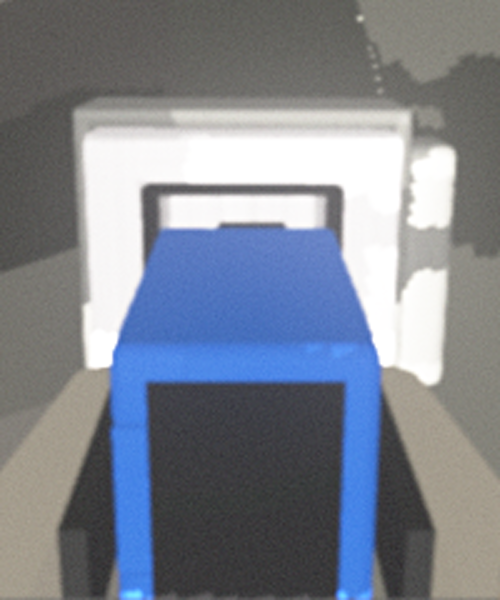

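View pics/s5.png

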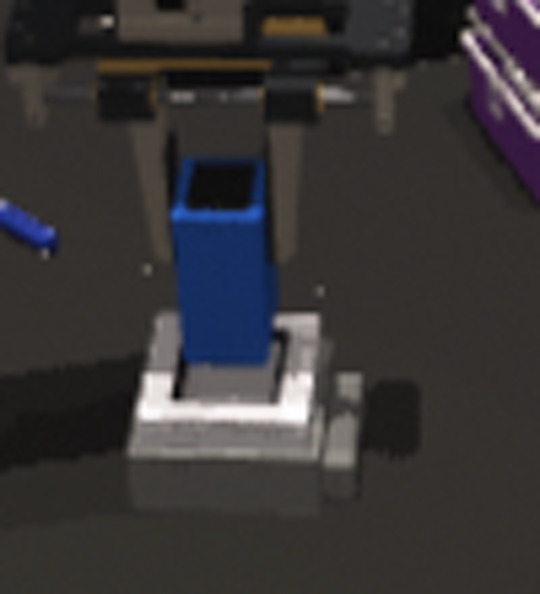

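```bash
python3 - <<'E'
from h import *
from plant import env
c=pickle.load(open('w5.pkl','rb'));s=env.read_state();T=rot(s['eef_rot']);e=np.array([504.2,152.5,147.9])
for n,z,l in (('mouth',57.7,[(142,185),(343,185)]),('top',165,[(113,347),(377,345)]),('bot',75,[(155,230),(335,230)]),('insert',57.7,[(84,130),(406,133)])):
    P=np.array([ray(c,180+u/2.5-.3,100+v/2.5-.3,z) for u,v in l]);d=P[1]-P[0]
    print(n,T.inv().apply(P-e).round(1),np.linalg.norm(d).round(1),np.degrees(np.arctan2(d[1],d[0])).round(2))
print(T.as_euler('zyx',degrees=True))
rect(c,(205,140,350,250),47,62)
E
```

```text
mouth [[-29.3 -33.4  90.1]
 [ 25.4 -33.4  90.4]] 54.7 -19.34
top [[-22.  -27.2 -17.2]
 [ 19.7 -27.5 -17. ]] 41.7 -18.93
bot [[-24.3 -24.9  72.8]
 [ 21.8 -24.9  73. ]] 46.1 -19.36
insert [[-44.3 -48.3  90. ]
 [ 41.9 -47.5  90.5]] 86.2 -19.86
[ 19.31613417   0.29032124 179.97363703]
5622 zmed 57.9 c 507.5 165.8 wh 65.7 86.2 a 70.62
```

>>> {"op": "jog_arm", "data": {"targets": "0 0 0 -0.5 -1.2 5 0.55;0 0 0 -0.5 -1.2 10 0.55;0 0 0 -0.5 -1.2 15 0.55;0 0 0 -0.5 -1.2 19 0.55;0 0 0 -0.5 -1.2 21 0.55;0 0 0 -0.5 -1.2 21 0.55"}}

```text
clock: 8.3
eef_pos: [504.7, 154.3, 127.4]
eef_rot: [-0.0, 0.986, -0.168, 0.002]
ft_force: [0.3, 0.6, -2.5]
grip_width: 43.8
```

>>> {"op": "jog_arm", "data": {"targets": "0 0 0 0 0 1.5 0.55;0 0 0 0 0 3 0.55;0 0 0 0 0 4.5 0.55;0 0 0 0 0 6 0.55;0 0 0 0 0 6 0.55"}}

```text
clock: 8.93
eef_pos: [504.6, 154.2, 121.3]
eef_rot: [-0.0, 0.986, -0.168, 0.002]
ft_force: [0.1, -0.0, -1.8]
grip_width: 43.8
```

```bash
python3 - <<'E'
from h import *
from plant import env
s=env.read_state();print(s['eef_pos'],s['ft_force'],s['ft_torque'],s['clock'])
c=env.capture('wrist');pickle.dump(c,open('w6.pkl','wb'));crop(c,180,100,380,340,2.5,'pics/w6.png')
c=env.capture('side');pickle.dump(c,open('s6.pkl','wb'));crop(c,210,90,310,200,5.4,'pics/s6.png')
E
```

```text
[504.63655988 154.21277695 121.32133926] [ 0.06027353 -0.03624534 -1.79059218] [-0.06064606  0.07274726  0.00196265] 8.925
```

View pics/w6.png

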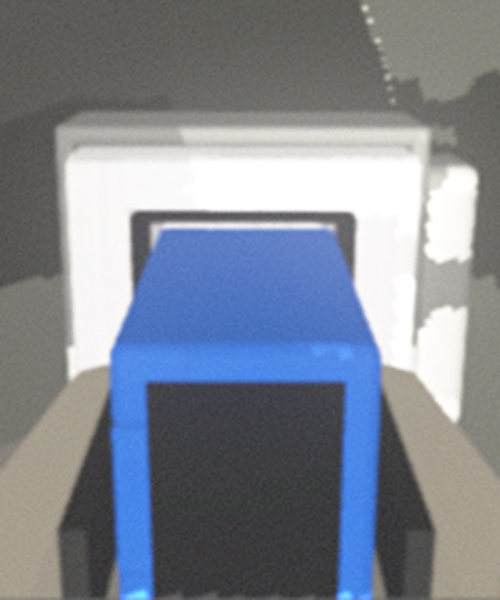

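View pics/s6.png

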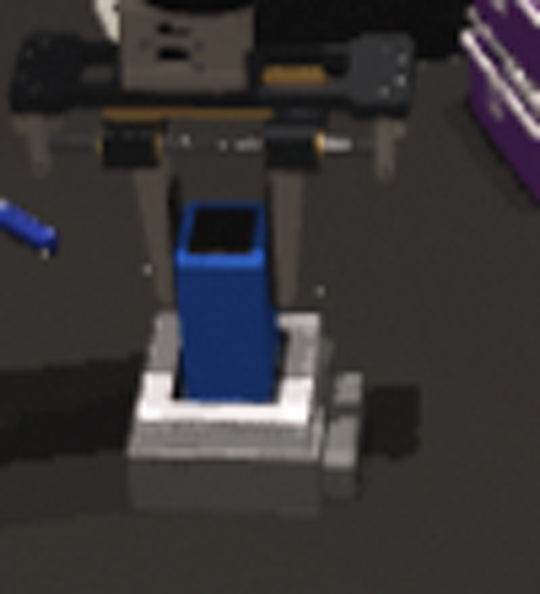

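>>> {"op": "jog_arm", "data": {"targets": "0 0 0 -0.5 0 1.5 0.55;0 0 0 -0.5 0 3 0.55;0 0 0 -0.5 0 4.5 0.55;0 0 0 -0.5 0 6 0.55;0 0 0 -0.5 0 6 0.55"}}

```text
clock: 9.65
eef_pos: [504.2, 154.3, 115.3]
eef_rot: [0.0, 0.986, -0.168, 0.002]
ft_force: [-0.7, -0.8, -2.7]
grip_width: 44.1
```

>>> {"op": "jog_arm", "data": {"targets": "0 0 0 0 0 2.5 0.55;0 0 0 0 0 5 0.55;0 0 0 0 0 7.5 0.55;0 0 0 0 0 10 0.55;0 0 0 0 0 12.5 0.55;0 0 0 0 0 15 0.55;0 0 0 0 0 15 0.55"}}

```text
clock: 10.52
eef_pos: [504.2, 154.3, 100.1]
eef_rot: [0.0, 0.986, -0.168, 0.002]
ft_force: [0.7, 0.5, -1.5]
grip_width: 44.1
```

>>> {"op": "jog_arm", "data": {"targets": "0 0 0 0 0 1.5 0.55;0 0 0 0 0 3 0.55;0 0 0 0 0 4.5 0.55;0 0 0 0 0 5.5 0.55;0 0 0 0 0 5.5 0.55"}}

```text
clock: 11.15
eef_pos: [504.1, 154.2, 94.5]
eef_rot: [0.0, 0.986, -0.168, 0.002]
ft_force: [0.1, 0.6, -2.0]
grip_width: 43.9
```

>>> {"op": "jog_arm", "data": {"targets": "0 0 0 0 0 0.7 0.55;0 0 0 0 0 1.4 0.55;0 0 0 0 0 1.4 0.55"}}

```text
clock: 11.52
eef_pos: [504.2, 154.3, 93.3]
eef_rot: [0.0, 0.986, -0.168, 0.002]
ft_force: [-0.6, -0.7, 1.7]
grip_width: 44.3
```

>>> {"op": "jog_arm", "data": {"targets": "0 0 0 0 0 0.7 0.55;0 0 0 0 0 1.4 0.55;0 0 0 0 0 1.4 0.55"}}

```text
clock: 11.9
eef_pos: [504.3, 154.3, 92.0]
eef_rot: [-0.0, 0.986, -0.168, 0.002]
ft_force: [-1.2, -0.7, 3.1]
grip_width: 43.9
```

>>> {"op": "jog_arm", "data": {"targets": "0 0 0 0 0 0.8 0.55;0 0 0 0 0 1.6 0.55;0 0 0 0 0 2.2 0.55;0 0 0 0 0 2.2 0.55"}}

```text
clock: 12.4
eef_pos: [504.3, 154.3, 90.0]
eef_rot: [-0.0, 0.986, -0.168, 0.002]
ft_force: [-2.6, -1.2, 6.5]
grip_width: 44.1
```

>>> {"op": "jog_arm", "data": {"targets": "0 0 0 0 0 0 0.51;0 0 0 0 0 0 0.5;0 0 0 0 0 0 0.49;0 0 0 0 0 0 0.48;0 0 0 0 0 0 0.47;0 0 0 0 0 0 0.47"}}

```text
clock: 13.15
eef_pos: [503.0, 154.9, 89.9]
eef_rot: [-0.0, 0.986, -0.168, 0.001]
ft_force: [-4.2, 1.3, 7.2]
grip_width: 48.2
```

>>> {"op": "jog_arm", "data": {"targets": "0 0 0 0 0 0 0.46;0 0 0 0 0 0 0.45;0 0 0 0 0 0 0.44;0 0 0 0 0 0 0.42;0 0 0 0 0 0 0.38;0 0 0 0 0 0 0.32;0 0 0 0 0 0 0.3"}}

```text
clock: 14.02
eef_pos: [503.2, 154.8, 89.9]
eef_rot: [-0.0, 0.986, -0.168, 0.001]
ft_force: [0.0, 1.1, 0.5]
grip_width: 64.5
```

```bash
python3 - <<'E'
from h import *
from plant import env
s=env.read_state();print(s['eef_pos'],s['ft_force'],s['ft_torque'],s['clock'],s['grip_width'])
c=env.capture('wrist');pickle.dump(c,open('w7.pkl','wb'));crop(c,180,100,380,340,2.5,'pics/w7.png')
W=pts(c);print(W[260:330:15,250:310:10,2].round(0))
E
```

```text
[503.21139552 154.77283603  89.88286164] [0.0208766  1.0945478  0.48755126] [-0.06566355  0.08036941  0.00990852] 14.025 64.47941235204674
[[110. 110. 109. 111. 110. 111.]
 [110. 109. 108. 111. 110. 111.]
 [109. 110. 110. 111. 110. 110.]
 [110. 109. 109. 110. 110. 110.]
 [110. 109. 109. 111. 109. 110.]]
```

View pics/w7.png

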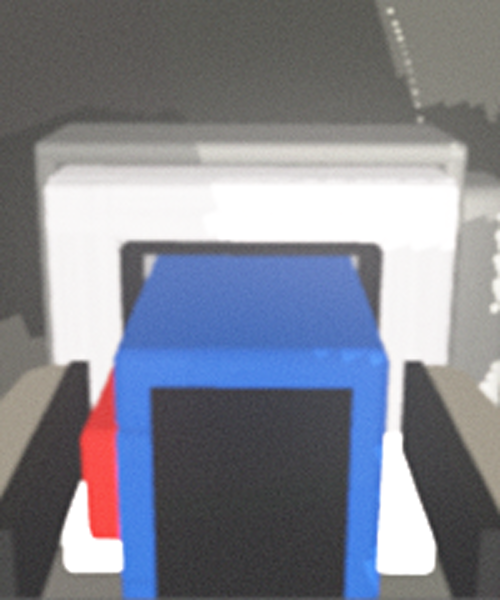

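>>> {"op": "jog_arm", "data": {"targets": "0 0 0 0 0 -15 0.25;0 0 0 0 0 -40 0.2;0 0 0 0 0 -70 0.2;0 0 0 0 0 -100 0.2;0 0 0 0 0 -130 0.2;0 0 0 0 0 -130 0.2;0 0 0 0 0 -130 0.2"}}

```text
clock: 14.95
eef_pos: [502.5, 154.8, 219.7]
eef_rot: [-0.0, 0.986, -0.168, 0.001]
ft_force: [-0.6, 0.8, -0.5]
grip_width: 73.4
```

```bash
python3 - <<'E'
from h import *
from plant import env
s=env.read_state();print(s['eef_pos'],s['ft_force'],s['clock'],s['grip_width'])
c=env.capture('wrist');pickle.dump(c,open('w8.pkl','wb'));crop(c,180,120,380,320,3,'pics/w8.png')
W=pts(c);f=c['frame'].astype(int)
blue=(f[...,2]>f[...,0]+50);z=W[...,2]
a=z[blue&(z>104)&(z<116)];b=z[(f.min(-1)>120)&(z>50)&(z<64)]
print(len(a),np.median(a),a.mean(),len(b),np.median(b),b.mean())
c=env.capture('side');pickle.dump(c,open('s8.pkl','wb'));crop(c,210,110,310,200,6,'pics/s8.png')
E
```

```text
[502.53371952 154.78146312 219.73369746] [-0.62853849  0.82186109 -0.50975488] 14.95 73.44956718994989
1748 109.14552916878213 109.08918712079226 5070 57.84493381871292 56.95081886227295
```

View pics/w8.png

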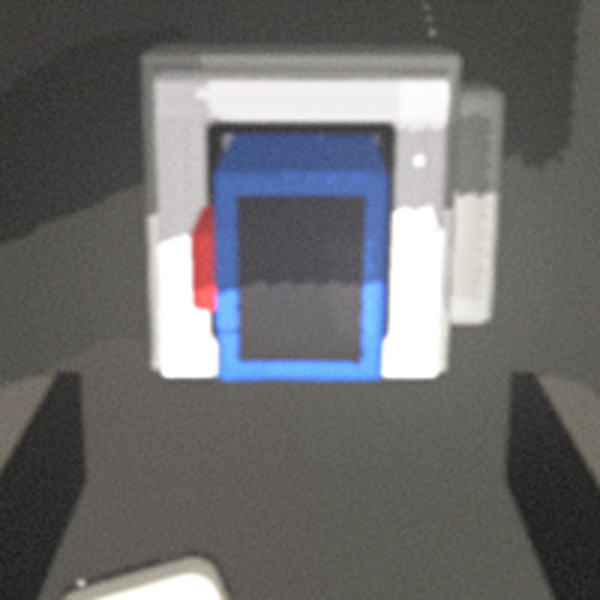

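View pics/s8.png

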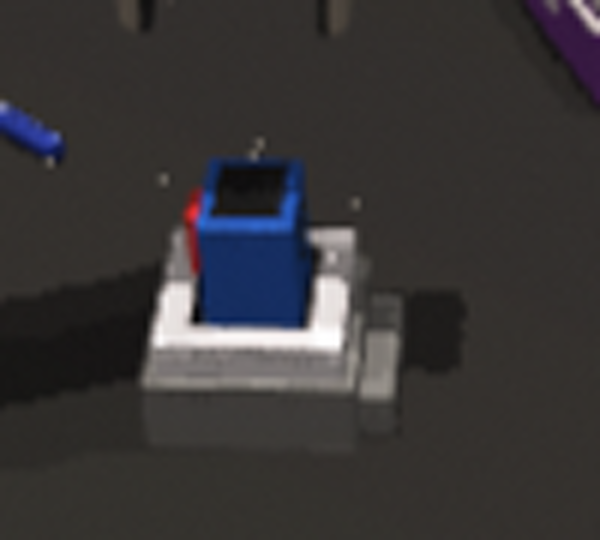

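```bash
python3 - <<'E'
from plant import env
print(env.finish_job(), env.read_state()['clock'])
E
```

```text
the job is handed in; nothing more can be done
the job is handed in; nothing more can be done
```

The battery pack is out of the stirrer and latched in the charging cradle, and I handed the job in at about 15 s.

- **Squeeze and lift:** I gripped the pack at 19 N a finger; the width fell to about 44 mm, so the tab was fully in. It came straight up with only its own weight showing on the wrist.
- **Insertion:** I lowered it into the cradle with the tab at the front. The contacts met the pack at about 93.7 mm tool height. I pressed roughly 3.7 mm further, with no more than about 7 N on the wrist at any step, then opened the fingers slowly and retreated.
- **Final checks, from pictures only:**
  - The pack's top is 51.3 mm above the insert's rim. I expected 51 mm if latched and 53 mm if not.
  - The red tab is visibly out, at about pack x = -28 mm (-29 mm is fully out).
  - The gripper was open about 110 mm above the pack, touching nothing.

An earlier depth reading taken just after opening the fingers gave about 110 mm for the pack's top. That could not tell latched from unlatched, so I relied on the later view. I did not tug-test the latch.

I did not re-measure the bottle, timer and well plate at the end. The arm stayed well clear of them, and the bottle and timer looked unmoved in the mid-task side view; the well plate was not in that picture.

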